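Load the shaker from the slanted rack and start it

TASK

Take the two white bottles with cyan caps out of the slanted rack and set them, one at a time, upright and fully home in the two empty clamps on the yellow shaker, keeping hold of each until it is down at (or within a centimetre of) the bottom of its clamp rather than dropping it. When both stand in their clamps, press the green start button on the shaker's sloping front all the way in and let it go. Leave the orange-capped bottle in the rack and the two amber bottles in their clamps where they are, do not knock over the beaker, and never tip a bottle clearly further than the rack already leans it.

Things in the scene. Friction and masses are not known exactly. Their poses are not given: they have to be found in the camera images.
- bottle_a: white plastic bottle with a cyan cap, to be loaded (either clamp will do), 114 mm tall: body 56 mm diameter up to 68 mm, shoulder, then a round cap 40 mm diameter from 84 to 114 mm; about 0.18 kg. Origin: centre of the underside; z runs up along the bottle. Starts in a rack pocket, leaning 30 degrees, cap towards the rack's -x (roughly the robot)
- bottle_b: second white bottle with a cyan cap, same as bottle_a in every way, in another pocket of the rack
- spare: white bottle with an ORANGE cap, same size, in the third pocket of the rack: a bystander that stays in the rack
- rack: grey fixed rack, 258 mm along its y, three square pockets in a row (pitch 85 mm along y, 64 mm inside, 65 mm deep) whose axes lean 30 degrees from vertical towards its -x. Origin on the table under the middle pocket, z up; walls end 110 mm above the table. Bottles come free when drawn 65 mm along their own leaning axis. Which bottle is in which pocket varies
- shaker: yellow orbital shaker, fixed, about 330 x 270 mm; flat aluminium platform 260 x 260 mm with its top 90 mm above the table; sloping control panel on its -x front. Origin on the table under the machine, z up; the platform does not move
- clamp_1: open steel clamp (round pocket) fixed on the platform, EMPTY at the start. Origin: centre of its underside, on the platform (z 90 mm), z up. Inner floor 4 mm above it; four blades, 64 mm inside diameter (4 mm play all round), flare outwards from 44 to 59 mm above the origin; outer diameter about 90 mm. The four clamps form a square of 100 mm pitch
- clamp_2: second empty clamp, same as clamp_1. Which two of the four clamps are empty varies
- amber_1: amber glass bottle with a black cap, same size as bottle_a, already standing in a clamp of the shaker: a bystander that stays
- amber_2: second amber bottle with a black cap, already standing in the remaining clamp: a bystander that stays
- start_top (a point): centre of the top face of the green round push button (32 mm diameter) on the shaker's sloping front. The point's z axis is the outward normal of the button, leaning 22 degrees from vertical towards the shaker's -x; press along -z. Travel 6 mm, spring, about 5 N fully in
- start (a joint): how far the start button is pressed in (m): 0 out, 0.006 fully in; it springs back when released
- beaker: empty glass beaker, 68 mm diameter, 85 mm tall, standing loose between robot and task; a bystander. Origin: centre of the underside, z up

How it is judged:
On the way, in this order (a step that is already met when the one before it is completed fails the run):
1. a cyan-capped bottle is lowered into an empty clamp, still held when within about 15 mm of its bottom (((((horizontal distance between bottle_a and clamp_1 below 0.01 m and z of bottle_a in the frame of clamp_1 between -0.002 and 0.019 m and angle between bottle_a's own z axis and vertical below 0.12 rad) or (horizontal distance between bottle_a and clamp_2 below 0.01 m and z of bottle_a in the frame of clamp_2 between -0.002 and 0.019 m and angle between bottle_a's own z axis and vertical below 0.12 rad)) and contact force between the fingers and bottle_a above 0.5 N) or (((horizontal distance between bottle_b and clamp_1 below 0.01 m and z of bottle_b in the frame of clamp_1 between -0.002 and 0.019 m and angle between bottle_b's own z axis and vertical below 0.12 rad) or (horizontal distance between bottle_b and clamp_2 below 0.01 m and z of bottle_b in the frame of clamp_2 between -0.002 and 0.019 m and angle between bottle_b's own z axis and vertical below 0.12 rad)) and contact force between the fingers and bottle_b above 0.5 N))), for 0.05 s.
2. with the first one standing fully in its clamp, the other cyan-capped bottle is lowered into the other empty clamp, still held when within about 15 mm of its bottom (((((horizontal distance between bottle_a and clamp_1 below 0.01 m and z of bottle_a in the frame of clamp_1 between -0.002 and 0.008 m and angle between bottle_a's own z axis and vertical below 0.12 rad) or (horizontal distance between bottle_a and clamp_2 below 0.01 m and z of bottle_a in the frame of clamp_2 between -0.002 and 0.008 m and angle between bottle_a's own z axis and vertical below 0.12 rad)) and ((horizontal distance between bottle_b and clamp_1 below 0.01 m and z of bottle_b in the frame of clamp_1 between -0.002 and 0.019 m and angle between bottle_b's own z axis and vertical below 0.12 rad) or (horizontal distance between bottle_b and clamp_2 below 0.01 m and z of bottle_b in the frame of clamp_2 between -0.002 and 0.019 m and angle between bottle_b's own z axis and vertical below 0.12 rad)) and contact force between the fingers and bottle_b above 0.5 N) or (((horizontal distance between bottle_b and clamp_1 below 0.01 m and z of bottle_b in the frame of clamp_1 between -0.002 and 0.008 m and angle between bottle_b's own z axis and vertical below 0.12 rad) or (horizontal distance between bottle_b and clamp_2 below 0.01 m and z of bottle_b in the frame of clamp_2 between -0.002 and 0.008 m and angle between bottle_b's own z axis and vertical below 0.12 rad)) and ((horizontal distance between bottle_a and clamp_1 below 0.01 m and z of bottle_a in the frame of clamp_1 between -0.002 and 0.019 m and angle between bottle_a's own z axis and vertical below 0.12 rad) or (horizontal distance between bottle_a and clamp_2 below 0.01 m and z of bottle_a in the frame of clamp_2 between -0.002 and 0.019 m and angle between bottle_a's own z axis and vertical below 0.12 rad)) and contact force between the fingers and bottle_a above 0.5 N))), for 0.05 s.
3. with both bottles home, the start button is pressed in (past 4 mm) (((horizontal distance between bottle_a and clamp_1 below 0.01 m and z of bottle_a in the frame of clamp_1 between -0.002 and 0.008 m and angle between bottle_a's own z axis and vertical below 0.12 rad) or (horizontal distance between bottle_a and clamp_2 below 0.01 m and z of bottle_a in the frame of clamp_2 between -0.002 and 0.008 m and angle between bottle_a's own z axis and vertical below 0.12 rad)) and ((horizontal distance between bottle_b and clamp_1 below 0.01 m and z of bottle_b in the frame of clamp_1 between -0.002 and 0.008 m and angle between bottle_b's own z axis and vertical below 0.12 rad) or (horizontal distance between bottle_b and clamp_2 below 0.01 m and z of bottle_b in the frame of clamp_2 between -0.002 and 0.008 m and angle between bottle_b's own z axis and vertical below 0.12 rad)) and value of joint start above 0.004 m), for 0.05 s.
At the end, for the whole second after the job is handed in: Both cyan-capped bottles stand at rest, upright (0.12 rad), within 4 mm of the floor and 10 mm of the centre of the two formerly empty clamps; the button is out again (under 2 mm); orange-capped and amber bottles are within 30 mm of their starts; the beaker stands (((horizontal distance between bottle_a and clamp_1 below 0.01 m and z of bottle_a in the frame of clamp_1 between -0.002 and 0.008 m and angle between bottle_a's own z axis and vertical below 0.12 rad) or (horizontal distance between bottle_a and clamp_2 below 0.01 m and z of bottle_a in the frame of clamp_2 between -0.002 and 0.008 m and angle between bottle_a's own z axis and vertical below 0.12 rad)) and ((horizontal distance between bottle_b and clamp_1 below 0.01 m and z of bottle_b in the frame of clamp_1 between -0.002 and 0.008 m and angle between bottle_b's own z axis and vertical below 0.12 rad) or (horizontal distance between bottle_b and clamp_2 below 0.01 m and z of bottle_b in the frame of clamp_2 between -0.002 and 0.008 m and angle between bottle_b's own z axis and vertical below 0.12 rad)) and linear speed of each of bottle_a, bottle_b below 0.02 m/s and value of joint start below 0.002 m and distance of each of spare, amber_1, amber_2 from where it was at the start of the episode below 0.03 m and angle between beaker's own z axis and vertical below 0.2 rad); the robot touches nothing.
It fails at once if the orange-capped bottle or an amber bottle is disturbed (moved more than 30 mm) (distance of any of spare, amber_1, amber_2 from where it was at the start of the episode above 0.03 m).
It fails at once if a cyan-capped bottle is tipped more than 57 degrees from upright (angle between any of bottle_a, bottle_b's own z axis and vertical above 1 rad).
It fails at once if the beaker is knocked over (angle between beaker's own z axis and vertical above 0.6 rad).
It also fails if it takes over 72 s, if anything falls off the work surface, if the arm or the gripper's body presses on something with over 40 N, if the wrist force passes 120 N, or if a joint passes its speed limit or range.

ROBOT

A 7-joint arm with a two-finger parallel gripper is mounted at the origin on the work surface. World frame = base frame: x ahead of the robot, y to its left, z up, the work surface at z = 0. Lengths are in m, angles in rad, forces in N, time in s.
With the tool pointing down it reaches from about 0.4 to 0.85 m from the base axis. Payload 6.9 kg.
Tool frame: the origin (TCP) lies midway between the tips of the shut fingers; the grasp point (between the pads) lies behind it (ctrl.pinch_z is the z of the grasp point in the tool frame, in m); z points along the fingers, y is the line along which they close (so a half turn about z gives the same grasp; the last joint's range is limited). The gripper opens to 85 mm and grips with 20 to 120 N. Pads are 22 mm wide; open, the fingers measure 114 mm over their backs; the gripper's body (76 mm by 85 mm) begins 54 mm behind the grasp point. The pads swing forward as they close: fully open they stand 13 mm farther back than shut.
Start: joints at [1.395, 0.507, -0.238, 1.5, 0.126, 1.149, -0.155], TCP at [0.173, -0.601, 0.231] pointing down, gripper open.
Joint ranges: [-3.08, 3.08], [-0.24, 2.05], [-1.43, 1.35], [0, 2.5], [-1.52, 4.66], [0.17, 1.96], [-2.89, 2.89]. Speed limits (rad/s): [2.39, 2.39, 3.14, 3.14, 3.14, 3.14, 3.14].

INTERFACE

Orientations are given as a unit quaternion [w, x, y, z].
In Python, from station import ctrl, get_state, vision, ticket, models gives the robot as it stands. Calls block until the motion is done:
- ctrl.movep(position, orientation): joint-space move of the TCP to a pose.
- ctrl.movel(position, frame=None, max_speed=0.15): straight line of the TCP; frame=None keeps the orientation; max_speed is the mean speed in m/s.
- ctrl.set_joints(angles): joint-space move.
- ctrl.ungrasp() and ctrl.close_gripper(force=None): open the fingers fully, or close them until they stop; force is the grip in N (None keeps the last).
- ctrl.pause(seconds).
- ctrl.ik(position, orientation): joint angles nearest the present ones, or None.
- get_state(): the state.
- vision.grab_frame(name): name is "scene" or "top"; returns (picture, depth): 384x512x3 uint8, blue, green, red; 384x512 float32, m along the optical axis (not along the pixel's ray), 0 where there is no reading.
- vision.camera_info(name): a dict with "mtx" (3x3 intrinsics, pixels), "R" (3x3) and "t" (3): a world point X has camera coordinates R X + t. Camera axes: x right, y down, z forward; pixel columns grow to the right and rows downward; lengths in m; the calibration is good to about 2 mm. A picture is of the moment at which its call begins. camera_info takes no time and is no camera call.
A pose or a line that the arm cannot do raises ctrl.Unreachable and nothing moves.
- ticket.close_job(): hands the job in; it is judged then, once.
Trained networks look in the newest picture that a camera, given by its name, has taken for a name from the list of things; names that differ only in an ending like _2 or _b are one class to them, and where a whole thing is asked for, a point or a joint stands for the part that bears it (a point fixed in the world has none). Each returns a list of dicts, best first, with "p" (0 to 1); they miss things now and then, are a little off and sometimes report something else, mostly with a low value. They report only what shows in the picture. A call takes as long as a camera call.
- models.recognise(camera, target): "point" ([column, row] in pixels, amid what is visible of it).
- models.masks_of(camera, target): "mask" (384x512 bool, what is visible of it) and "point" ([column, row] in pixels, amid what is visible of it).
The state is a dict: "time": time; "qpos": joint angles; "qd": joint speeds; "tau": joint torques, N m; "tcp_pos": TCP position; "eef_rot": TCP orientation; "contact_force": force on the tool from outside, world axes, zero at the start; "wrist_torque": the same for the moment, N m; "width": finger opening in m; "gripper_force": force on a finger pad.
Only numpy, scipy, OpenCV 4.12 (cv2) and the standard library are available. Lean on these libraries where they do the work, as an engineer would, in place of code of your own. Each camera call takes 0.05 s, during which the arm holds its last target. There are 200 camera calls.

## Working session

There is one attempt and no reset: what is moved stays moved. The work goes in short steps, each a Python script; the robot and the scene stay as the last script left them, time stands still between calls to the robot, and variables do not carry over. Pictures are saved under pics/ and viewed, at most 10 in all, crops included, and the job is handed in when it is done.

```bash
mkdir -p pics; ls
python3 - <<'E'
from station import ctrl,get_state,vision,models
import cv2,numpy as np
print(ctrl.pinch_z,get_state()['time'],get_state()['eef_rot'])
ims=[]
for c in("scene","top"):
    p,d=vision.grab_frame(c); np.savez(f'/tmp/{c}.npz',p=p,d=d,**vision.camera_info(c)); ims.append(p)
    cv2.imwrite(f'pics/{c}0.png',p)
    for t in("bottle_a","spare","rack","shaker","clamp_1","amber_1","start_top","beaker"):
        print(c,t,[(np.round(r['point']).tolist(),round(r['p'],2)) for r in models.recognise(c,t)])
    i=vision.camera_info(c);print(-i['R'].T@i['t'],i['R'][2])
E
```

```text
pics
-0.0187 0.0 [-8.78728914e-04  9.90162881e-01  1.39916661e-01 -1.58075334e-04]
scene bottle_a [([319.0, 236.0], 0.94), ([340.0, 264.0], 0.77)]
scene spare [([297.0, 209.0], 0.87)]
scene rack [([301.0, 265.0], 0.96), ([205.0, 162.0], 0.62)]
scene shaker [([204.0, 166.0], 0.76)]
scene clamp_1 [([197.0, 115.0], 0.85), ([194.0, 154.0], 0.6), ([204.0, 162.0], 0.6)]
scene amber_1 [([164.0, 121.0], 0.91), ([220.0, 124.0], 0.9), ([298.0, 266.0], 0.39)]
scene start_top [([223.0, 100.0], 0.38)]
scene beaker [([297.0, 162.0], 0.83), ([222.0, 100.0], 0.52)]
[0.9081509  0.57706119 0.95127788] [-0.33658118 -0.49154625 -0.80317831]
top bottle_a [([142.0, 199.0], 0.7), ([177.0, 197.0], 0.63)]
top spare [([208.0, 200.0], 0.57)]
top rack [([180.0, 181.0], 0.6)]
top shaker [([351.0, 177.0], 0.62), ([272.0, 256.0], 0.24)]
top clamp_1 [([334.0, 148.0], 0.86), ([377.0, 184.0], 0.76)]
top amber_1 [([377.0, 141.0], 0.73), ([353.0, 179.0], 0.71), ([337.0, 188.0], 0.6)]
top start_top []
top beaker [([270.0, 253.0], 0.76)]
[0.40649049 0.01694034 1.28983076] [ 0.10334521  0.01651305 -0.99450846]
```

View pics/scene0.png

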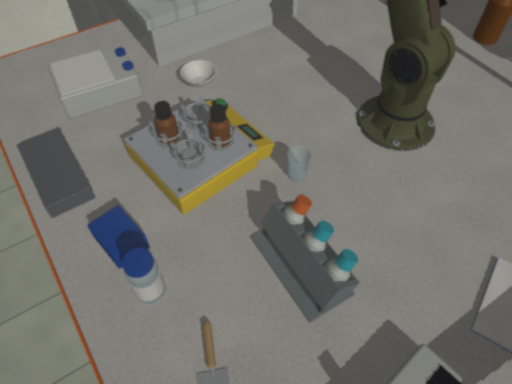

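View pics/top0.png

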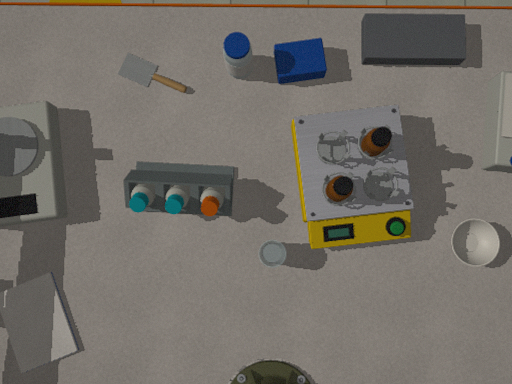

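Scene picture: cyan caps at about (322,231) and (346,261), the orange one at (301,204), and the beaker at (298,162). Top picture: cyan caps at (139,201) and (175,203), orange at (210,205). The empty clamps are at (334,148) and (381,184), the ambers at (377,138) and (342,187), the button at (396,227) and the beaker at (272,253). The networks agree with this, apart from missing the button in the top view.

```bash
cat > geo.py <<'E'
import numpy as np,cv2
from scipy.optimize import least_squares
from scipy.spatial.transform import Rotation as Ro
def cloud(p,d,c):
    v,u=np.mgrid[:384,:512]; K=c['mtx']
    X=np.stack([(u-K[0,2])/K[0,0]*d,(v-K[1,2])/K[1,1]*d,d],-1)
    return (X-c['t'])@np.asarray(c['R'])   # world, HxWx3
def ray(c,px,z):
    K=c['mtx'];r=np.array([(px[0]-K[0,2])/K[0,0],(px[1]-K[1,2])/K[1,1],1])@c['R']
    o=-np.asarray(c['R']).T@c['t'];return o+r*(z-o[2])/r[2]
def cylsdf(X,o,a,r,h0,h1):
    q=X-o;s=q@a;rad=np.linalg.norm(q-np.outer(s,a),axis=1)
    dx=rad-r;dz=np.maximum(h0-s,s-h1)
    return np.where((dx>0)&(dz>0),np.hypot(dx,dz),np.maximum(dx,dz))
def blob(mask,px,R=16):
    n,l,s,c=cv2.connectedComponentsWithStats(mask.astype(np.uint8),connectivity=8)
    ok=[i for i in range(1,n) if s[i,4]>20 and np.hypot(*(c[i]-px))<R]
    m=np.zeros(mask.shape,np.uint8)
    for i in ok:m[l==i]=1
    return cv2.erode(m,np.ones((3,3))).astype(bool)
E
cat > m.py <<'E'
from geo import *
D={c:dict(np.load(f'/tmp/{c}.npz')) for c in('scene','top')}
P={};H={}
for c in D: P[c]=cloud(D[c]['p'],D[c]['d'],D[c]);H[c]=cv2.cvtColor(D[c]['p'],cv2.COLOR_BGR2HSV)
def col(c,lo,hi): return cv2.inRange(H[c],lo,hi)>0
cy=((80,90,60),(100,255,255));og=((4,150,120),(16,255,255));gr=((50,120,50),(80,255,255))
caps={'A':(cy,(346,261),(139,201)),'B':(cy,(322,231),(175,203)),'S':(og,(301,204),(210,205))}
cl={}
for k,(h,s,t) in caps.items():
    cl[k]={c:P[c][blob(col(c,*h),px)] for c,px in(('scene',s),('top',t))}
    for c in cl[k]: x=cl[k][c];cl[k][c]=x=x[(x[:,2]>.05)&(x[:,2]<.25)];print(k,c,len(x),x.mean(0).round(3))
ks='ABS'
def axis(t,f): return np.array([-np.sin(t)*np.cos(f),-np.sin(t)*np.sin(f),np.cos(t)])
def res(v,cams=('scene','top')):
    a=axis(v[0],v[1]);return np.concatenate([cylsdf(cl[k][c],v[2+3*i:5+3*i],a,.02,.084,.114) for i,k in enumerate(ks) for c in cams])*1e3
for cams in(('scene','top'),('scene',),('top',)):
    v0=[.52,0]+sum([list(cl[k][cams[-1]].mean(0)-axis(.52,0)*.105) for k in ks],[])
    r=least_squares(res,v0,loss='soft_l1',args=(cams,))
    print(cams,'tilt/yaw deg',np.degrees(r.x[:2]).round(1),'rms mm',np.sqrt((r.fun**2).mean()).round(2));print(r.x[2:].reshape(3,3).round(4))
# ambers: black caps
for nm,s,t in(('am1',(163,108),(381,135)),('am2',(219,111),(344,185))):
  for c,px in(('scene',s),('top',t)):
    X=P[c];m=(X[...,2]>.18)&(X[...,2]<.215)&(H[c][...,2]<90)
    m&=np.hypot(np.arange(512)[None]-px[0],np.arange(384)[:,None]-px[1])<18
    x=X[m]
    f=least_squares(lambda q:cylsdf(x,np.array([q[0],q[1],.094]),np.array([0,0,1]),.02,.084,.114)*1e3,x.mean(0)[:2],loss='soft_l1')
    print(nm,c,len(x),f.x.round(4),'top z',np.percentile(x[:,2],95).round(4),np.abs(f.fun).mean().round(2))
for c,px in(('scene',(221,102)),('top',(396,227))):
    x=P[c][blob(col(c,*gr),px)];n=np.linalg.svd(x-x.mean(0))[2][2] if len(x)>3 else 0;print('btn',c,len(x),x.mean(0).round(4) if len(x) else'',n)
print('screws',[ray(D['top'],q,.092)[:2].round(4).tolist() for q in((303,122),(393,110),(409,206),(313,214))])
for px in((334,148),(381,184)):
    X=P['top'];m=(X[...,2]>.12)&(X[...,2]<.155)&(np.hypot(np.arange(512)[None]-px[0],np.arange(384)[:,None]-px[1])<30)
    x=X[m];print('clamp',m.sum(),x.mean(0).round(4),x.min(0).round(3),x.max(0).round(3))
b=P['top'][250:256,268:276].reshape(-1,3);print('beaker',ray(D['top'],(272,253),.08))
ym=blob(col('top',(22,150,90),(34,255,255)),(345,225),60);
E
python3 m.py
```

```text
A scene 242 [0.508 0.327 0.13 ]
A top 218 [0.499 0.317 0.131]
B scene 214 [0.505 0.243 0.129]
B top 224 [0.495 0.233 0.132]
S scene 140 [0.501 0.161 0.13 ]
S top 142 [0.488 0.152 0.132]
('scene', 'top') tilt/yaw deg [29.5 -7.5] rms mm 1.73
[[0.5502 0.3158 0.0319]
 [0.5468 0.2309 0.0322]
 [0.5436 0.1467 0.0321]]
('scene',) tilt/yaw deg [29.2 -4.1] rms mm 1.13
[[0.5507 0.3189 0.0309]
 [0.5477 0.2339 0.0309]
 [0.5446 0.1492 0.0309]]
('top',) tilt/yaw deg [32.1 -2.2] rms mm 1.74
[[0.5529 0.3191 0.0346]
 [0.5495 0.2342 0.0347]
 [0.5455 0.1549 0.034 ]]
am1 scene 249 [ 0.6533 -0.2371] top z 0.2089 1.11
am1 top 320 [ 0.6504 -0.2385] top z 0.2121 1.4
am2 scene 251 [ 0.541  -0.1514] top z 0.2083 1.18
am2 top 299 [ 0.5381 -0.1529] top z 0.2117 1.45
btn scene 0  0
btn top 98 [ 0.4496 -0.2964  0.0958] [ 0.90449489  0.41918804 -0.07855183]
screws [[0.7054, -0.0716], [0.7383, -0.2927], [0.5019, -0.3283], [0.479, -0.0973]]
clamp 386 [ 0.63   -0.151   0.1332] [ 0.563 -0.213  0.12 ] [ 0.677 -0.1    0.154]
clamp 357 [ 0.5567 -0.2471  0.1335] [ 0.512 -0.292  0.121] [ 0.62  -0.184  0.155]
beaker [3.83670279e-01 2.49432611e-04 8.00000000e-02]
```

```bash
cat >> m.py <<'E'
print('-----')
for cams in(('scene','top'),('scene',),('top',)):
    f=np.radians(-2.2)
    r=least_squares(lambda q:res(np.r_[np.pi/6,f,q],cams),r.x[-9:],loss='soft_l1')
    print(cams,np.sqrt((r.fun**2).mean()).round(2),r.x.reshape(3,3).round(4).tolist())
for c0 in((.6388,-.1388),(.5528,-.2512)):
  for c in D:
    X=P[c];q=np.array(c0)
    for _ in range(1):
        rr=np.hypot(X[...,0]-q[0],X[...,1]-q[1]);m=(X[...,2]>.128)&(X[...,2]<.156)&(rr<.055)
        x=X[m][:,:2];g=least_squares(lambda v:(np.hypot(x[:,0]-v[0],x[:,1]-v[1])-v[2])*1e3,[*q,.04],loss='soft_l1')
    print('clamp',c,len(x),g.x.round(4),np.abs(g.fun).mean().round(2),x.min(0).round(3),x.max(0).round(3))
m=blob(col('top',(45,80,30),(85,255,255)),(396,227));v,u=np.nonzero(m);print('btn px',u.mean(),v.mean(),m.sum(),u.min(),u.max(),v.min(),v.max())
x=P['top'][m];x=x[np.abs(x[:,2]-np.median(x[:,2]))<.02];A=np.c_[x[:,:2]-x[:,:2].mean(0),np.ones(len(x))];print('plane',np.linalg.lstsq(A,x[:,2],rcond=None)[0],x.mean(0),np.median(x,0))
im=cv2.resize(D['top']['p'][95:260,285:425],None,fx=4,fy=4,interpolation=cv2.INTER_CUBIC)
def pr(X): K=D['top']['mtx'];q=K@(D['top']['R']@np.array(X)+D['top']['t']);return ((q[:2]/q[2]-[285,95]+.5)*4).astype(int)
mid=np.array([.5958,-.195]);yaw=np.radians(7.6);Rz=np.array([[np.cos(yaw),-np.sin(yaw)],[np.sin(yaw),np.cos(yaw)]])
for s in((1,1),(1,-1),(-1,1),(-1,-1)):
    c0=mid+Rz@(np.array(s)*.05)
    for z,rd,cc in((.149,.045,(0,0,255)),(.094,.032,(255,0,255))):
        cv2.polylines(im,[np.array([pr([c0[0]+rd*np.cos(t),c0[1]+rd*np.sin(t),z]) for t in np.linspace(0,6.3,40)],np.int32)],True,cc,1)
cv2.polylines(im,[np.array([pr([*(mid+Rz@(np.array(s)*.13)),.09]) for s in((1,1),(1,-1),(-1,-1),(-1,1))],np.int32)],True,(255,0,0),1)
cv2.imwrite('pics/ov.png',im)
E
python3 m.py|sed -n '/-----/,$p'
```

```text
-----
('scene', 'top') 1.74 [[0.5514, 0.3203, 0.0323], [0.5479, 0.2355, 0.0326], [0.5448, 0.1512, 0.0325]]
('scene',) 1.14 [[0.552, 0.3205, 0.0315], [0.549, 0.2354, 0.0315], [0.5458, 0.1508, 0.0315]]
('top',) 1.76 [[0.5497, 0.3191, 0.0327], [0.5463, 0.2343, 0.0328], [0.5423, 0.1554, 0.0323]]
clamp scene 114 [ 0.6404 -0.136   0.0382] 3.07 [ 0.604 -0.174] [ 0.678 -0.098]
clamp top 165 [ 0.6363 -0.1388  0.0381] 2.54 [ 0.598 -0.177] [ 0.675 -0.1  ]
clamp scene 96 [ 0.5561 -0.2498  0.0371] 3.12 [ 0.518 -0.29 ] [ 0.592 -0.21 ]
clamp top 190 [ 0.5509 -0.251   0.0382] 2.54 [ 0.512 -0.291] [ 0.59  -0.213]
btn px 396.2181818181818 227.5 110 391 402 222 233
plane [0.35313754 0.05036989 0.08338989] [ 0.45002214 -0.29926047  0.08338989] [ 0.45082121 -0.29922096  0.08327877]
```

View pics/ov.png

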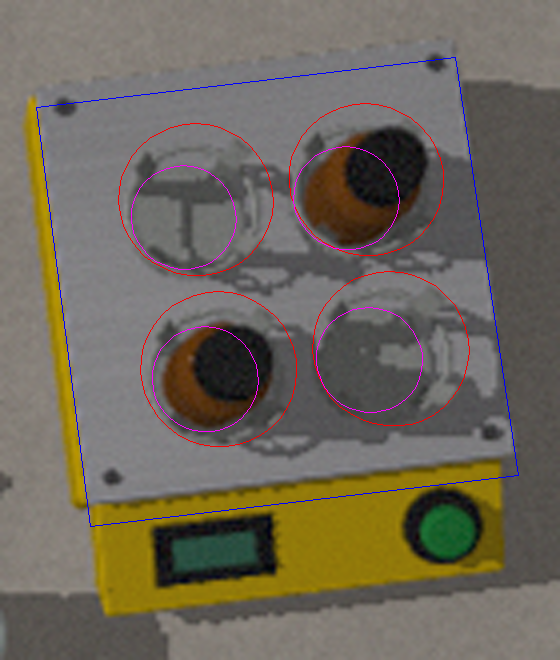

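The overlay puts the predicted clamp rings on the real ones, the empty pair at crop (200,205) and (370,350), and the button at crop (445,530). All measurements agree to about 2 mm: bottle pitch is 85 mm, amber diagonal is 141.6 mm and lean is about 30°. Next I check reachability and start the first pick.

```bash
cat > plan.py <<'E'
from geo import *
from station import ctrl,get_state,vision,ticket,models
f=np.radians(-2.2);a=np.array([-.5*np.cos(f),-.5*np.sin(f),np.sqrt(.75)]);Z=np.array([0,0,1.])
ORG={'A':np.array([.551,.320,.0315]),'B':np.array([.5480,.235,.0315])}
CL={1:np.array([.638,-.138,.094]),2:np.array([.5535,-.2508,.094])}
H=.104-.0187   # TCP height along the bottle when held
def quat(ax,y):
    z=-ax;y=y-z*(y@z);y/=np.linalg.norm(y);q=Ro.from_matrix(np.c_[np.cross(y,z),y,z]).as_quat();return q[[3,0,1,2]]
def tilted(s): return quat(a,s*np.array([np.cos(f),np.sin(f),.5773]))
def up(psi): return quat(Z,np.array([np.cos(psi),np.sin(psi),0]))
def st(m=''):
    s=get_state();print(m,'t',round(s['time'],2),'tcp',s['tcp_pos'].round(4) if hasattr(s['tcp_pos'],'round') else s['tcp_pos'],'F',np.round(s['contact_force'],1),'w',round(s['width'],4),'gf',np.round(s['gripper_force'],1))
E
python3 - <<'E'
from plan import *
for s in(1,-1):
  for k,o in ORG.items():
    for h in(H+.09,H,H+.17):
      q=ctrl.ik(o+a*h,tilted(s));print(s,k,h,None if q is None else np.round(q,2))
for k,c in CL.items():
  for psi in np.radians([-2,178,-45,-90,90,45,135,-135]):
    q=[ctrl.ik(c+Z*(H+d),up(psi)) for d in(0,.17)];print(k,round(np.degrees(psi)),[None if x is None else np.round(x,2).tolist() for x in q])
n=Ro.from_euler('zy',[7.6,-22],degrees=True).apply(Z);print(n)
for y in np.radians([0,90,-90,180,-45,45]):
  q=ctrl.ik(np.array([.4505,-.299,.082])+n*.03,quat(n,np.array([np.cos(y),np.sin(y),0])));print('btn',np.degrees(y),None if q is None else np.round(q,2))
E
```

```text
1 A 0.17529999999999998 [-0.32  0.43 -0.83  2.11  1.16  0.87 -1.96]
1 A 0.08529999999999999 [-0.54  0.53 -0.44  2.13  1.35  0.64 -2.1 ]
1 A 0.25529999999999997 [-0.21  0.32 -1.03  2.06  0.98  0.98 -1.83]
1 B 0.17529999999999998 [-0.29  0.3  -0.63  2.25  1.16  0.64 -1.87]
1 B 0.08529999999999999 [ 0.07  0.72 -1.23  2.26  1.54  1.09 -2.18]
1 B 0.25529999999999997 [ 0.02  0.18 -1.03  2.19  0.91  0.78 -1.66]
-1 A 0.17529999999999998 [-0.11  0.58 -1.22  2.11  1.26  1.13  1.08]
-1 A 0.08529999999999999 [-0.1   0.8  -1.23  2.12  1.49  1.21  0.97]
-1 A 0.25529999999999997 [-0.1   0.39 -1.22  2.05  1.04  1.09  1.24]
-1 B 0.17529999999999998 [ 0.09  0.46 -1.22  2.25  1.27  0.95  1.13]
-1 B 0.08529999999999999 [ 0.07  0.72 -1.23  2.26  1.54  1.09  0.96]
-1 B 0.25529999999999997 [ 0.15  0.23 -1.22  2.19  0.96  0.85  1.42]
1 -2 [[0.6, 0.68, -0.77, 1.49, 0.49, 1.17, -0.29], [0.61, 0.59, -0.86, 1.19, 0.43, 1.55, -0.21]]
1 178 [[-0.37, 0.85, 1.15, 1.51, -0.79, 1.31, -2.32], [-0.33, 0.7, 1.15, 1.2, -0.63, 1.6, -2.49]]
1 -45 [[0.52, 0.64, -0.61, 1.49, 0.39, 1.13, -0.95], [0.53, 0.55, -0.68, 1.19, 0.33
[... 936 characters left out ...]
94, 0.55, -1.02, 1.32, 0.46, 1.52, 1.54]]
2 45 [[0.86, 0.62, -0.81, 1.62, 0.49, 1.12, 0.71], [0.87, 0.5, -0.86, 1.32, 0.38, 1.48, 0.83]]
2 135 [[1.03, 0.78, -1.23, 1.62, 0.76, 1.3, 2.04], [1.01, 0.62, -1.23, 1.32, 0.58, 1.58, 2.22]]
2 -135 [[0.43, 0.52, -0.07, 1.63, 0.04, 1.0, -2.01], [0.48, 0.41, -0.15, 1.33, 0.06, 1.4, -2.03]]
[-3.74606593e-01  3.46944695e-18  9.27183855e-01]
btn 0.0 [ 1.18  0.47 -0.66  2.19  0.24  0.25  0.4 ]
btn 90.0 [ 1.32  0.53 -0.87  2.19  0.65  0.31  1.57]
btn -90.0 [ 1.03  0.44 -0.43  2.19 -0.23  0.25 -0.69]
btn 180.0 [ 0.83  0.42 -0.15  2.19 -0.67  0.3  -1.82]
btn -45.0 [ 1.11  0.45 -0.54  2.19 -0.    0.24 -0.17]
btn 45.0 [ 1.26  0.5  -0.77  2.19  0.48  0.28  0.99]
```

```bash
cat > run1.py <<'E'
import sys
from plan import *
def pick(k):
    o=ORG[k];t=tilted(1)
    ctrl.ungrasp()
    ctrl.movep(o+a*(H+.20),t);st('above')
    ctrl.movel(o+a*(H+.06),max_speed=.15)
    ctrl.movel(o+a*H,max_speed=.06);st('at')
    ctrl.close_gripper(60);st('closed')
    ctrl.movel(o+a*(H+.09),max_speed=.1);st('drawn')
    ctrl.movel(o+a*(H+.20),max_speed=.2);st('lift')
def shot(n):
    for c in('scene','top'):
        p,d=vision.grab_frame(c);np.savez(f'/tmp/{n}_{c}.npz',p=p,d=d,**vision.camera_info(c));cv2.imwrite(f'/tmp/{n}_{c}.png',p)
E
python3 - <<'E'
from run1 import *
s=get_state();p=np.array(s['tcp_pos']);ctrl.movel(p+[0,0,.2],max_speed=.25)
ctrl.movep([.5,.0,.45],up(np.radians(-30)));st('wp')
pick('A');shot('p1')
a_,b_=[cv2.imread(f'/tmp/p1_{c}.png') for c in('scene','top')]
cv2.imwrite('pics/p1.png',np.hstack([a_[60:360,120:400],b_[80:380,60:340]]))
E
```

```text
wp t 4.28 tcp [ 0.5003 -0.0013  0.4497] F [-0.3 -0.2  1.1] w 0.0853 gf 0.0
above t 5.92 tcp [0.4095 0.3248 0.2789] F [-0.2  0.5  0.1] w 0.0853 gf 0.0
at t 8.16 tcp [0.5083 0.3219 0.1057] F [-0.4  0.5  0.9] w 0.0858 gf 0.0
closed t 8.66 tcp [0.5085 0.3219 0.106 ] F [-1.6 -1.3  5.2] w 0.0382 gf 60.0
drawn t 9.71 tcp [0.4635 0.323  0.1828] F [ 0.7 -0.1 -1.7] w 0.0382 gf 60.6
lift t 10.41 tcp [0.409  0.3246 0.2777] F [ 0.7 -0.9 -1.9] w 0.0386 gf 60.6
```

View pics/p1.png

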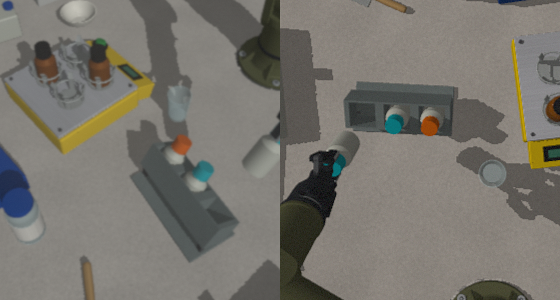

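The left crop shows the white bottle held in the gripper at right, about (262,155). The right crop shows pocket A empty, with B and the spare still in the rack. I carry it upright over the far clamp and measure how the bottle hangs relative to the tool.

```bash
cat >> run1.py <<'E'
PSI=np.radians(-37.4)
def carry(k):
    ctrl.movep([.46,.2,.40],up(np.radians(-15)));st('up')
    c=CL[k];ctrl.movep([c[0],c[1],.094+H+.15],up(PSI));ctrl.pause(.3);st('over')
def hang(n):
    shot(n);t=np.array(get_state()['tcp_pos'])
    for c in('scene','top'):
        D=dict(np.load(f'/tmp/{n}_{c}.npz'));X=cloud(D['p'],D['d'],D)
        bz=t[2]-H
        m=(np.hypot(X[...,0]-t[0],X[...,1]-t[1])<.045)&(X[...,2]>bz-.01)&(X[...,2]<bz+.066)
        hs=cv2.cvtColor(D['p'],cv2.COLOR_BGR2HSV)
        x=X[m]
        if len(x)<60: print(c,len(x),'few');continue
        def r(v,full=1): 
            ax=np.array([v[2],v[3],1]);ax/=np.linalg.norm(ax);return cylsdf(x,np.array([v[0],v[1],bz+v[4]]),ax,.028,0,.068)*1e3
        g=least_squares(r,[t[0],t[1],0,0,0],loss='soft_l1')
        g2=least_squares(lambda w:r([w[0],w[1],0,0,0]),t[:2],loss='soft_l1')
        print(c,len(x),'off mm',((g.x[:2]-t[:2])*1e3).round(1),'tilt deg',np.degrees(g.x[2:4]).round(1),'dz',(g.x[4]*1e3).round(1),'res',np.abs(g.fun).mean().round(2),'| upright off',((g2.x-t[:2])*1e3).round(1),np.abs(g2.fun).mean().round(2))
E
python3 - <<'E'
from run1 import *
carry(1);hang('h1')
cv2.imwrite('pics/h1.png',cv2.resize(np.hstack([cv2.imread('/tmp/h1_scene.png')[50:230,100:300],cv2.imread('/tmp/h1_top.png')[70:250,270:470]]),None,fx=2,fy=2))
E
```

```text
up t 11.28 tcp [0.4598 0.1998 0.3986] F [-0.6  0.2 -1.7] w 0.0386 gf 60.6
over t 13.03 tcp [ 0.638  -0.1372  0.3297] F [ 0.5  0.5 -1.9] w 0.0384 gf 60.6Traceback (most recent call last):
  File "<stdin>", line 2, in <module>
  File "run1.py", line 31, in hang
    g2=least_squares(lambda w:r([w[0],w[1],0,0,0]),t[:2],loss='soft_l1')
    return func(*args, **kwargs)
    vector_fun = VectorFunction(
        fun_wrapped,
    ...<6 lines>...
        workers=workers
    )
    self._update_fun()
    ~~~~~~~~~~~~~~~~^^
    self.f = self.fun_wrapped(xp_copy(self.x))
             ~~~~~~~~~~~~~~~~^^^^^^^^^^^^^^^^^
    return np.atleast_1d(self.fun(x))
                         ~~~~~~~~^^^
    return self.f(x, *self.args, **self.kwargs)
           ~~~~~~^^^^^^^^^^^^^^^^^^^^^^^^^^^^^^
  File "run1.py", line 31, in <lambda>
    g2=least_squares(lambda w:r([w[0],w[1],0,0,0]),t[:2],loss='soft_l1')
                              ~^^^^^^^^^^^^^^^^^^^
  File "run1.py", line 29, in r
    ax=np.array([v[2],v[3],1]);ax/=np.linalg.norm(ax);return cylsdf(x,np.array([v[0],v[1],bz+v[4]]),ax,.028,0,.068)*1e3
                               ^^^^^^^^^^^^^^^^^^^^^^
numpy._core._exceptions._UFuncOutputCastingError: Cannot cast ufunc 'divide' output from dtype('float64') to dtype('int64') with casting rule 'same_kind'
```

```bash
sed -i 's/,1\]);ax\/=/,1.]);ax\/=/' run1.py
python3 - <<'E'
from run1 import *
hang('h1')
cv2.imwrite('pics/h1.png',cv2.resize(np.hstack([cv2.imread('/tmp/h1_scene.png')[50:230,100:300],cv2.imread('/tmp/h1_top.png')[70:250,270:470]]),None,fx=2,fy=2))
E
```

```text
scene 542 off mm [1.4 0.4] tilt deg [-0.1 -0.1] dz -2.5 res 0.77 | upright off [1.4 0.3] 0.79
top 104 off mm [-0.9 -1. ] tilt deg [ 0.  -0.3] dz 0.4 res 0.27 | upright off [-1.  -1.2] 0.28
```

View pics/h1.png

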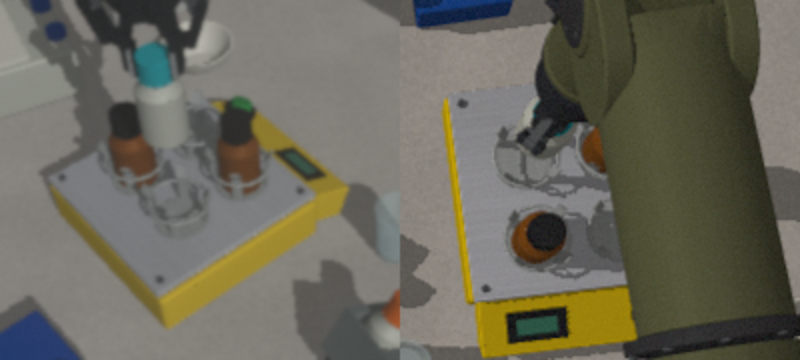

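The scene crop shows the upright bottle hanging over the nearer empty clamp at (175,205), centred and vertical to about 1 mm. I lower it with force watching.

```bash
cat >> run1.py <<'E'
def lower(k):
    c=CL[k];z0=.094+H;f0=np.array(get_state()['contact_force'])
    for d in (.066,.05,.04,.03,.02,.012,.006,.003,.001,-.001,-.003,-.005):
        ctrl.movel([c[0],c[1],z0+d],max_speed=.12 if d>.06 else .04)
        s=get_state();F=np.array(s['contact_force'])-f0;print(d,F.round(1),np.array(s['tcp_pos']).round(4))
        if d<.008 and F[2]>6: print('floor');break
        if np.hypot(F[0],F[1])>20 or F[2]>15: print('STOP');return False
    ctrl.pause(.15);return True
def leave():
    ctrl.ungrasp();p=np.array(get_state()['tcp_pos']);ctrl.movel([p[0],p[1],p[2]+.17],max_speed=.2);st('left')
E
python3 - <<'E'
from run1 import *
if lower(1): leave()
E
```

```text
0.066 [0.  0.4 0. ] [ 0.6384 -0.1378  0.2461]
0.05 [-0.2  0.  -0.3] [ 0.638  -0.138   0.2291]
0.04 [0.  0.  0.8] [ 0.6378 -0.1381  0.2189]
0.03 [0.3 0.3 1.4] [ 0.6378 -0.138   0.2089]
0.02 [-1.   0.4  0.3] [ 0.6378 -0.1381  0.199 ]
0.012 [0.6 0.3 0.8] [ 0.6378 -0.138   0.1909]
0.006 [ 0.9  0.9 -0.1] [ 0.6378 -0.138   0.1849]
0.003 [-1.   0.  -0.2] [ 0.6379 -0.138   0.1821]
0.001 [ 0.1  0.2 -0.4] [ 0.6379 -0.138   0.1802]
-0.001 [-0.   0.9  6.4] [ 0.6385 -0.1379  0.1791]
floor
left t 18.9 tcp [ 0.6375 -0.1381  0.347 ] F [-0.6 -0.8 -0.2] w 0.0854 gf 0.0
```

The first bottle went in cleanly. Now the second.

Run:
```python
from run1 import *
ctrl.movep([.46,.2,.42],up(np.radians(-15)));st('up')
pick('B');carry(2);hang('h2')
cv2.imwrite('pics/h2.png',cv2.resize(np.hstack([cv2.imread('/tmp/h2_scene.png')[50:230,100:340],cv2.imread('/tmp/h2_top.png')[70:250,270:430]]),None,fx=2,fy=2))
```

```text
up t 20.34 tcp [0.4614 0.1983 0.4193] F [ 1.4 -1.   0.1] w 0.0857 gf 0.0
above t 21.29 tcp [0.406  0.2404 0.2792] F [-0.4 -0.2  0.5] w 0.0855 gf 0.0
at t 23.52 tcp [0.5053 0.2368 0.1057] F [-0.4  0.5 -0.6] w 0.0852 gf 0.0
closed t 24.02 tcp [0.5054 0.2368 0.106 ] F [-2.4 -1.2  6.7] w 0.0384 gf 59.8
drawn t 25.07 tcp [0.4604 0.238  0.1828] F [-0.1  0.9 -2.9] w 0.0385 gf 60.8
lift t 25.77 tcp [0.4059 0.2394 0.278 ] F [ 0.5 -0.8 -2.7] w 0.0382 gf 60.8
up t 26.48 tcp [0.4604 0.1996 0.3979] F [ 0.3  1.4 -2.7] w 0.0385 gf 60.8
over t 28.48 tcp [ 0.5537 -0.2502  0.3295] F [ 0.   0.6 -1.8] w 0.0382 gf 60.8
scene 503 off mm [2.2 0.5] tilt deg [-0.5  0.3] dz -2.7 res 1.06 | upright off [1.9 0.7] 1.08
top 167 off mm [-1. -1.] tilt deg [-0.5  0. ] dz 1.3 res 0.39 | upright off [-1.2 -1. ] 0.41
```

View pics/h2.png

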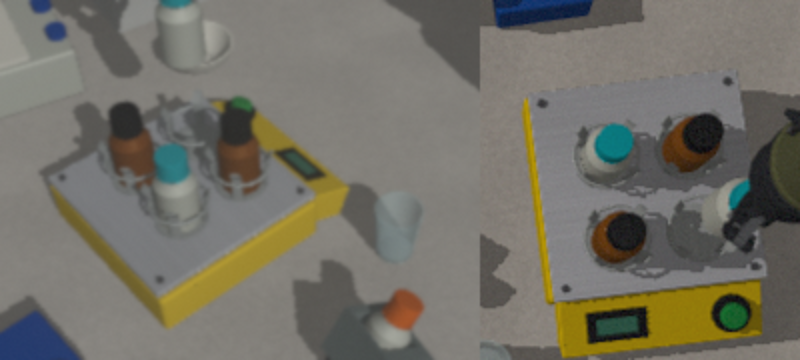

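The first bottle stands in its clamp at scene crop (178,195). The second hangs centred over the last empty clamp. Lowering it, then moving off to press the button.

Run:
```python
from run1 import *
if not lower(2): raise SystemExit
leave()
n=Ro.from_euler('ZY',[7.6,-22],degrees=True).apply(Z);B=np.array([.4508,-.299,.082]);print(n)
q=quat(n,np.array([0,-1,0.]))
p=B+n*.12;ctrl.movep([p[0],p[1],.36],q);ctrl.close_gripper(20);ctrl.movep(p,q);st('pre')
shot('f')
print(ctrl.ik(B+n*.01,q))
cv2.imwrite('pics/f.png',cv2.resize(np.hstack([cv2.imread('/tmp/f_scene.png')[50:230,100:340],cv2.imread('/tmp/f_top.png')[90:270,270:430]]),None,fx=2,fy=2))
```

```text
0.066 [-0.8  0.2  0.7] [ 0.554  -0.2507  0.246 ]
0.05 [ 0.2  0.8 -1.1] [ 0.5535 -0.2508  0.2291]
0.04 [-0.6  0.9 -0.9] [ 0.5533 -0.2508  0.219 ]
0.03 [0.1 0.9 0.2] [ 0.5533 -0.2508  0.209 ]
0.02 [-0.1  0.7 -1. ] [ 0.5533 -0.2508  0.199 ]
0.012 [-0.3  1.2 -1.1] [ 0.5533 -0.2508  0.1909]
0.006 [-0.6  0.8  0.4] [ 0.5533 -0.2508  0.185 ]
0.003 [0.2 1.9 0.1] [ 0.5534 -0.2508  0.1821]
0.001 [-0.3  0.7  0.4] [ 0.5534 -0.2508  0.1802]
-0.001 [-0.   0.9  5.9] [ 0.5539 -0.2507  0.179 ]
-0.003 [-6.   0.5 21.9] [ 0.5541 -0.2507  0.179 ]
floor
left t 34.5 tcp [ 0.553  -0.2509  0.345 ] F [ 0.  -0.8  0.3] w 0.0853 gf 0.0
[-0.37131588 -0.04954412  0.92718385]
pre t 37.0 tcp [ 0.4072 -0.3053  0.1944] F [ 0.8 -0.6 -0.2] w -0.0001 gf 0.0
[ 1.24354585  0.55457363 -0.74298292  2.16339782  0.37516781  0.28002779
 -1.27484514]
```

View pics/f.png

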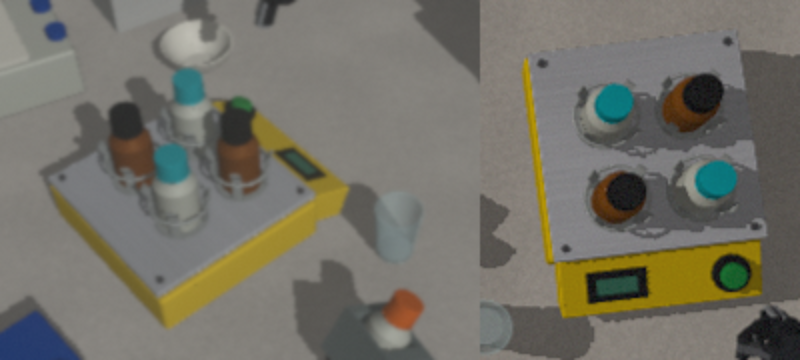

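Both cyan-capped bottles stand in their clamps, and the button is clear at top crop (732,273). Pressing it.

Run:
```python
from run1 import *
n=Ro.from_euler('ZY',[7.6,-22],degrees=True).apply(Z);B=np.array([.4508,-.299,.082])
f0=np.array(get_state()['contact_force'])
ctrl.movel(B+n*.012,max_speed=.12);st()
for d in np.arange(.009,-.0135,-.0015):
    ctrl.movel(B+n*d,max_speed=.03);s=get_state();F=(np.array(s['contact_force'])-f0)@n
    print(round(d,4),F.round(1),((np.array(s['tcp_pos'])-B)@n*1e3).round(1))
    if F>14: break
ctrl.pause(.3);st('in')
ctrl.movel(B+n*.10,max_speed=.12);ctrl.pause(.5);st('out')
```

```text
t 38.15 tcp [ 0.4464 -0.2999  0.0937] F [ 0.2 -0.  -0.6] w -0.0 gf 0.0
0.009 0.9 9.2
0.0075 0.5 7.5
0.006 1.4 5.9
0.0045 -0.8 4.4
0.003 0.1 2.9
0.0015 0.9 1.4
0.0 2.3 -0.0
-0.0015 3.0 -1.5
-0.003 3.9 -3.0
-0.0045 4.5 -4.5
-0.006 17.1 -5.4
in t 41.2 tcp [ 0.4528 -0.2988  0.077 ] F [-7.5  0.3 14.8] w 0.0003 gf 8.4
out t 42.73 tcp [ 0.4137 -0.3039  0.1747] F [-0.1 -0.4 -0.3] w -0.0002 gf 0.0
```

The force rose like a spring to about 5 N and then hit a hard stop after about 6 mm, so the button went fully in and was released.

```bash
python3 -c "
from station import ticket
print(ticket.close_job())"
```

```text
the job is handed in; nothing more can be done
None
```

Both cyan-capped bottles are home in their clamps, the start button was pressed fully and released, and the job was handed in at about 43 s; the hand-in call returned no verdict.

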